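# Set out the colour bars and the optic mould for the next piece

## Robot

A 6-joint arm with a two-finger parallel gripper is mounted at the origin on the work surface. World frame = base frame: x ahead of the robot, y to its left, z up, the work surface at z = 0. Lengths are in mm, angles in rad, forces in N, time in s.
With the tool pointing down it reaches from about 400 to 925 mm from the base axis. Payload 12.5 kg.
Tool frame: the origin (TCP) lies on the centre line of the jaws, within the pads' length; the fingertips stand 8 mm ahead of it and the grasp point (between the pads) lies 11 mm behind it; z points along the fingers, x is the direction in which the jaws open and shut, and the axes are right-handed (so a half turn about z gives the same grasp; the last joint's range is limited). The gripper opens to 95 mm and grips with 3 to 60 N. Pads are 20 mm wide; open, the fingers measure 119 mm over their backs; the gripper's body (75 mm by 180 mm) begins 59 mm behind the grasp point.
Start: joints at [1.085, 0.491, 1.559, -0, 1.092, -0.106], TCP at [231.694, 580.486, 222.661] pointing down, gripper open.
Joint ranges: [-3.1, 3.1], [-0.84, 2.19], [0.05, 2.79], [-1.13, 4.28], [0.06, 2.93], [-2.69, 2.69]. Speed limits (rad/s): [2.22, 2.22, 2.79, 3.14, 3.14, 3.14].

## Interface

Orientations are given as [roll, pitch, yaw] about the fixed x, y, z axes, in that order (R = Rz(yaw) Ry(pitch) Rx(roll)).
In Python, from cell import env gives the robot as it stands. The module is installed in compiled form; this text tells all that it offers.
- The arm moves only by the tool send_rows, never from a script. Its argument "moves" is a list that holds one entry, the list of rows, each a list of 6 numbers: the shift along the tool's x, y, z as a fraction of full scale, then the turn, a rotation vector about the tool's x, y, z as a fraction of full scale. A call has 1 to 12 rows; each row is the pose to reach, as a shift and turn from the pose commanded when the call began, along the tool's axes at that moment; what a row does not reach only later rows make up. Full scale, the value 1, is 0.3 m for a shift and 90 degrees for a turn. A row lasts 1/12 s, in which the tool goes at most 41.7 mm and 7.16 degrees, less where a joint would pass 70% of its speed; a pose out of reach is approached as far as the arm can. A call with a number of a shift or a turn outside -1 to 1 is refused whole. A call with a gripper value outside its range is refused whole. "grip" is the gripper's target within -1 to 1 (shut at 1, half-way at 0, fully open at -1), set as the call begins (left out, the last holds). The fingers move at their own pace and stop on an object; the grip force is fixed at half the most. Time passes only in rows, so rows that repeat a pose let the fingers close. It gives the time, the measured TCP pose, the force and the opening at its end, in the units of the state.
- env.state(): the state, without advancing time (a new reading comes with each control period).
- env.read_camera(name): name is "scene" or "top" or "wrist"; returns a dict with "image" (420x560x3 uint8, red, green, blue), "mtx" (3x3 intrinsics, pixels), "distortion" ([k1, k2, p1, p2, k3] as OpenCV has them; the pictures are not rectified), "T" (4x4, takes a point from camera to world coordinates); the wrist camera has in their place "mount" (4x4, takes a point from camera to tool coordinates, whose origin is the TCP and whose axes are the tool frame's). Camera axes: x right, y up, looking along -z (the intrinsics and any distortion apply to the point x, -y, -z); pixel columns grow to the right and rows downward; lengths in mm; the calibration is good to about 2 mm. A picture is of the moment at which its call begins: read the wrist's pose just before it. There is no depth.
- env.job_done(): hands the job in, once; it reports no verdict.
Trained networks look in the newest picture that a camera, given by its name, has taken for a name from the list of things; names that differ only in an ending like _2 or _b are one class to them, and where a whole thing is asked for, a point or a joint stands for the part that bears it (a point fixed in the world has none). Each returns a list of dicts, best first, with "confidence" (0 to 1); they miss things now and then, are a little off and sometimes report something else, mostly with a low value. They report only what shows in the picture. A call takes as long as a camera call. They do not tell look-alikes from the thing itself.
- env.look_for(camera, thing): "xy" ([column, row] in pixels, amid what is visible of it).
- env.outline_of(camera, thing): "region" (420x560 bool, what is visible of it) and "xy" ([column, row] in pixels, amid what is visible of it).
The state is a dict: "t": time; "joints": joint angles; "qvel": joint speeds; "tau": joint torques, N m; "eef_pos": TCP position; "tcp_rot": TCP orientation; "ft_force": force on the tool from outside, world axes, zero at the start; "moment": the same for the moment, N m; "opening": opening from 0.0 (shut) to 1.0 (fully open).
Only numpy, scipy, OpenCV 4.12 (cv2) and the standard library are available. Lean on these libraries where they do the work, as an engineer would, in place of code of your own. Each camera call takes 0.05 s, during which the arm holds its last target. There are 200 camera calls.

## Task

Set out the bench for the next piece of glass: stand the amber bar upright on the left mark of the kiln shelf (left as seen from the robot) and the blue bar on the right mark, with the green bar between them on the middle mark, each centred on its mark. Stand the brass mould, mouth up, in the centre of the black iron stand, and put the wooden cover, knob up, squarely on top of the mould. Leave the white bar where it is, and let go of everything.

Things in the scene. Friction and masses are not known exactly. Their poses are not given: they have to be found in the camera images.
- amber_bar: opaque amber-orange glass colour bar, a plain upright solid cylinder 30 mm in diameter and 50 mm high, about 90 g; origin at the centre of its underside, z axis up along the cylinder. Stands loose on the table.
- green_bar: opaque green glass colour bar, a plain upright solid cylinder 30 mm in diameter and 50 mm high, about 90 g; origin at the centre of its underside, z axis up along the cylinder. Stands loose on the table.
- blue_bar: opaque dark blue glass colour bar, a plain upright solid cylinder 30 mm in diameter and 50 mm high, about 90 g; origin at the centre of its underside, z axis up along the cylinder. Stands loose on the table.
- white_bar: opaque white glass colour bar, a plain upright solid cylinder 30 mm in diameter and 50 mm high, about 90 g; origin at the centre of its underside, z axis up along the cylinder. Stands among the others but is not part of this job: leave it where it stands.
- mould: round brass optic mould, an open-topped straight-sided cup with fluted inside: outside diameter 62 mm, 60 mm high, 5 mm wall, about 0.55 kg; stands loose on the table, mouth up. Origin at the centre of its underside, z axis up.
- lid: flat round wooden mould cover: disc 72 mm in diameter and 10 mm thick with a flat underside, and a darker upright knob of 24 mm diameter standing 28 mm above the disc at its centre (38 mm overall), about 70 g; lies loose on the table, knob up. Origin at the centre of its underside, z axis up.
- shelf: cream fireclay kiln shelf: fixed flat slab 100 (x) by 230 (y) by 12 mm thick on the table, its long y axis pointing to the robot's left (turned up to 0.3 rad). Origin: centre of its underside, z up. On its top, 12 mm above the origin, three painted brown ring marks, 42 mm across with a centre dot, at x = 0: left mark y = +75 mm, middle y = 0, right y = -75 mm.
- stand: black cast-iron mould stand, a fixed flat disc 110 mm in diameter and 20 mm high with a thin red circle of 80 mm diameter painted round its centre on the flat top. Origin at the centre of its underside, z up.
There are look-alikes about, which are no part of the job. Of the things that look like the amber_bar, take the one that is farthest to the robot's left at the start.

How it is judged:
By the outcome, as a careful person would: the job done as asked, in the order asked, and still so for the second after the job is handed in, with the robot touching nothing.
It also fails if it takes over 120 s, if anything falls off the work surface, if the arm or the gripper's body presses on something with over 40 N, if the wrist force passes 120 N, or if a joint passes its speed limit or range.

## Working session

There is one attempt and no reset: what is moved stays moved. The work goes in short steps, Python scripts to look and compute and a tool call to move; the robot and the scene stay as the last step left them, time stands still between calls to the robot, and variables do not carry over. Pictures are saved under pics/ and viewed, about 12 in all and at most 16, crops included, and the job is handed in when it is done.

Besides the shell and the picture viewer there is one more tool, called after "Call:" by a JSON object that holds its "method" and its "body". send_rows: Moves the arm, as the interface text tells. Its arguments: {"type":"object","properties":{"moves":{"type":"array","items":{"type":"array","items":{"type":"array","items":{"type":"number"}}}},"grip":{"type":"number"}},"required":["moves"]}

```bash
mkdir -p pics; cat > h.py <<'E'
import numpy as np, cv2
from cell import env
from scipy.spatial.transform import Rotation as R
def cam(n):
    s=env.state(); c=env.read_camera(n)
    if n=='wrist':
        T=np.eye(4);T[:3,:3]=R.from_euler('xyz',s['tcp_rot']).as_matrix();T[:3,3]=s['eef_pos'];c['T']=T@c['mount']
    return c
def save(c,f,crop=None,k=1):
    im=c['image'][:,:,::-1]
    if crop: a,b,d,e=crop; im=im[b:e,a:d]
    cv2.imwrite('pics/'+f,cv2.resize(im,None,fx=k,fy=k,interpolation=cv2.INTER_CUBIC))
def toplane(c,uv,z):
    p=cv2.undistortPoints(np.array(uv,float).reshape(-1,1,2),c['mtx'],np.array(c['distortion'],float)).reshape(-1,2)
    d=np.c_[p[:,0],-p[:,1],-np.ones(len(p))]@c['T'][:3,:3].T; o=c['T'][:3,3]
    return o+d*((z-o[2])/d[:,2])[:,None]
def proj(c,P):
    T=np.linalg.inv(c['T']);q=np.array(P,float).reshape(-1,3)@T[:3,:3].T+T[:3,3]
    q=q*[1,-1,-1]
    return cv2.projectPoints(q,np.zeros(3),np.zeros(3),c['mtx'],np.array(c['distortion'],float))[0].reshape(-1,2)
E
python3 - <<'E'
from h import *
print(env.state())
for n in ['top','scene']:
    c=cam(n); save(c,n+'0.png',k=1.4); print(n,c['T'][:3,3].round(),c['mtx'][0,0])
    for t,z in [('amber_bar',25),('green_bar',25),('blue_bar',25),('white_bar',25),('mould',30),('lid',10),('shelf',12),('stand',20)]:
        for d in env.look_for(n,t): print(t,round(d['confidence'],2),np.round(d['xy']),toplane(c,d['xy'],z)[0].round())
E
```

```text
{'t': 0.0, 'joints': array([ 1.08542212e+00,  4.91560353e-01,  1.55943389e+00, -2.99045935e-05,
        1.09169495e+00, -1.05581596e-01]), 'qvel': array([-0.00130188,  0.00051463, -0.00124391, -0.00079548, -0.00018408,
       -0.00015651]), 'tau': array([ 2.34431551e-03, -6.12640572e+01, -2.58185953e+01,  6.94805779e-02,
        4.81003826e-02, -1.09304253e-04]), 'eef_pos': array([231.57319436, 580.2716835 , 222.06660716]), 'tcp_rot': array([-3.14150347e+00,  1.09322748e-03,  1.19101757e+00]), 'ft_force': array([ 0.15639362, -0.30651322,  0.12117457]), 'moment': array([ 0.04518271,  0.00991645, -0.00221999]), 'opening': 1.0000601156573625}
top [ 363.   19. 1372.] 505.06747081159375
amber_bar 0.52 [189. 242.] [426. 227.  25.]
amber_bar 0.47 [275. 271.] [348.  -3.  25.]
green_bar 0.43 [139. 242.] [425. 358.  25.]
blue_bar 0.67 [139. 244.] [418. 357.  25.]
white_bar 0.63 [415. 237.] [ 438. -377.   25.]
mould 0.93 [298. 225.] [470. -65.  30.]
lid 0.66 [189. 243.] [423. 228.  10.]
lid 0.6 [247. 237.] [439.  71.  10.]
shelf 0.59 [328. 174.] [ 611. -148.   12.]
stand 0.76 [212. 175.] [605. 168.  20.]
scene [1068.  334.  737.] 435.2637127221797
amber_bar 0.84 [267. 276.] [682.  53.  25.]
amber_bar 0.55 [400. 219.] [415. 223.  25.]
amber_bar 0.54 [317. 166.] [354. -11.  25.]
amber_bar 0.48 [465. 250.] [426. 366.  25.]
green_bar 0.31 [178. 132.] [ 419. -393.   25.]
blue_bar 0.81 [464. 248.] [424. 362.  25.]
white_bar 0.6 [175. 135.] [ 434. -391.   25.]
mould 0.62 [276. 184.] [461. -61.  30.]
mould 0.2 [464. 249.] [430. 363.  30.]
lid 0.63 [327. 204.] [440.  61.  10.]
shelf 0.97 [207. 216.] [ 611. -151.   12.]
stand 0.98 [341. 284.] [625. 185.  20.]
```

View pics/top0.png

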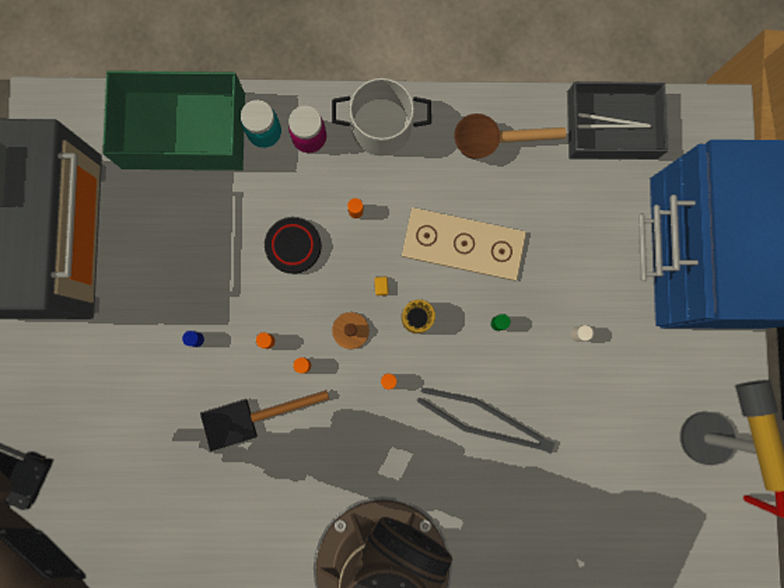

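View pics/scene0.png

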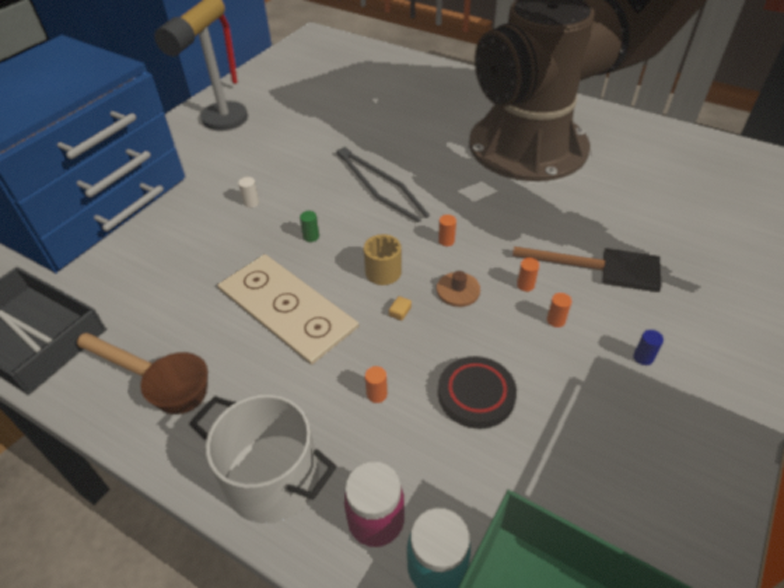

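The overview shows the robot's left as the left of the top picture. In that view (1.4x pixels):
- **Amber:** four lookalikes at (264,340), (301,365), (388,381) and (356,208). The leftmost, (264,340), is the one to take.
- **Other bars:** blue (193,339), green (501,322), white (585,333).
- **Mould, lid and stand:** mould (418,316), lid (350,330), stand (293,245).
- **Shelf marks:** (427,236), (464,243) and (502,251).

Next I measure these with silhouette fits.

```bash
cat >> h.py <<'E'
from scipy.optimize import least_squares
a=np.linspace(0,2*np.pi,40,endpoint=False)
def circ(r,z): return np.c_[r*np.cos(a),r*np.sin(a),0*a+z]
CYL={'bar':[(15,0),(15,50)],'mould':[(31,0),(31,60)],'lid':[(36,0),(36,10),(12,38)],'stand':[(55,0),(55,20)]}
def sil(c,kind,x,y,z0=0):
    P=np.vstack([circ(r,z+z0) for r,z in CYL[kind]])+[x,y,0]
    h=cv2.convexHull(proj(c,P).astype(np.float32)); m=cv2.moments(h); return np.array([m['m10'],m['m01']])/m['m00'],m['m00']
def mask_cen(m):
    h=max(cv2.findContours(m.astype(np.uint8),0,1)[0],key=cv2.contourArea)
    v,u=np.nonzero(m); return np.array([u.mean(),v.mean()]),m.sum()
def fit(c,kind,mask,z0=0):
    cen,ar=mask_cen(mask); g=toplane(c,cen,z0+20)[0]
    r=least_squares(lambda p:sil(c,kind,p[0],p[1],z0)[0]-cen,g[:2]); return r.x.round(1),ar,round(sil(c,kind,*r.x,z0)[1])
HUE={'orange':((4,150,110),(14,255,255)),'blue':((110,150,40),(130,255,255)),'green':((50,120,30),(80,255,255))}
def blobs(c,col,amin=40,amax=6000):
    m=cv2.inRange(cv2.cvtColor(c['image'],cv2.COLOR_RGB2HSV),*HUE[col])
    n,l,s,_=cv2.connectedComponentsWithStats(m)
    return [l==i for i in range(1,n) if amin<s[i,4]<amax]
E
python3 - <<'E'
from h import *
for n in ['top','scene']:
    c=cam(n);print(n)
    for k in HUE:
        for b in blobs(c,k,40,900):
            x,ar,e=fit(c,'bar',b)
            if 250<x[0]<800 and abs(x[1])<450: print(k,x,ar,e)
    for t in ['mould','lid','stand']:
        for d in env.outline_of(n,t)[:2]: print(t,round(d['confidence'],2),*fit(c,t,d['region']))
    d=env.outline_of(n,'shelf')[0]
    r=cv2.minAreaRect(np.argwhere(d['region'])[:,::-1].astype(np.float32))
    h=max(cv2.findContours(d['region'].astype(np.uint8),0,1)[0],key=cv2.contourArea)
    P=toplane(c,h.reshape(-1,2),12)[:,:2].astype(np.float32); print('shelf',cv2.minAreaRect(P))
    # dark ring centres
    hsv=cv2.cvtColor(c['image'],cv2.COLOR_RGB2GRAY); reg=cv2.drawContours(np.zeros((420,560),np.uint8),[cv2.convexHull(h)],-1,1,-1); reg=cv2.erode(reg,np.ones((7,7)))
    mk=((hsv<150)&(reg>0)).astype(np.uint8); mk=cv2.morphologyEx(mk,cv2.MORPH_CLOSE,np.ones((3,3)))
    nn,l,s,ce=cv2.connectedComponentsWithStats(mk)
    for i in range(1,nn):
        if s[i,4]>15: print('mark',s[i,4],toplane(c,ce[i],12)[0].round(1))
c=cam('wrist'); save(c,'w0.png',k=1); print(c['mount'].round(2),c['mtx'][0,0])
E
```

```text
top
orange [681.2  57.5] 108 141
orange [440.7  68.7] 276 114
orange [422.5 227.8] 102 135
orange [375.5 155.9] 102 123
orange [345.8  -9. ] 101 107
orange [298.2 176.9] 210 132
blue [424.4 361.4] 130 157
green [ 457.7 -222.5] 118 138
mould 0.98 [467.1 -64.7] 463 475
lid 0.95 [442.9  64.1] 549 561
lid 0.52 [470.7 -65.4] 471 558
stand 0.83 [609.2 178.2] 1270 1321
shelf ((611.9483032226562, -154.99407958984375), (233.88278198242188, 104.17708587646484), 77.88484954833984)
mark 98 [629.5 -83.5  12. ]
mark 20 [628.8 -82.5  12. ]
mark 124 [ 613.5 -156.7   12. ]
mark 117 [ 598.4 -229.2   12. ]
scene
orange [342.3 -12.1] 173 268
orange [369.8 153.3] 203 310
orange [416.6 224.9] 205 344
orange [677.   53.4] 270 378
blue [404.1 361.6] 88 400
mould 0.61 [467.9 -65.4] 868 889
mould 0.42 [462.8  68.4] 627 972
lid 0.95 [443.6  63.8] 610 675
stand 0.66 [607.5 176.7] 2383 2406
shelf ((615.9298095703125, -154.80368041992188), (235.02969360351562, 104.412109375), 78.4152603149414)
mark 118 [ 597.7 -231.1   12. ]
mark 105 [ 613.7 -156.5   12. ]
mark 19 [ 612.4 -158.6   12. ]
mark 108 [629.2 -83.6  12. ]
mark 22 [627.7 -85.1  12. ]
[[   1.     -0.     -0.      1.17]
 [  -0.     -0.96   -0.27  -75.77]
 [   0.      0.27   -0.96 -162.71]
 [   0.      0.      0.      1.  ]] 374.5398949230148
```

View pics/w0.png

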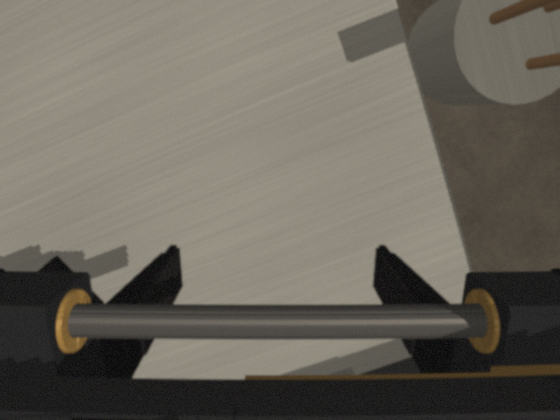

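The wrist picture shows the jaws at about (180,250) and (380,250), with the view open towards tool -y. I'll use one tool yaw of -0.21 throughout, so the jaws open along the shelf's x axis. First move: hover so the wrist camera sees the blue bar.

Call:
{"method": "send_rows", "body": {"moves": [[[-0.2,0.3,0.05,0,0,0.3],[-0.3,0.45,0.1,0,0,0.4],[-0.587,0.893,0.14,0,0,0.892],[-0.587,0.893,0.14,0,0,0.892],[-0.587,0.893,0.14,0,0,0.892],[-0.587,0.893,0.14,0,0,0.892],[-0.587,0.893,0.14,0,0,0.892],[-0.587,0.893,0.14,0,0,0.892],[-0.587,0.893,0.14,0,0,0.892],[-0.587,0.893,0.14,0,0,0.892],[-0.587,0.893,0.14,0,0,0.892],[-0.587,0.893,0.14,0,0,0.892]]], "grip": 0}}

```text
t: 2.45
eef_pos: [415.5, 317.3, 180.7]
tcp_rot: [-3.141, -0.0, -0.218]
ft_force: [0.4, 0.3, 0.2]
opening: 0.499
```

```bash
cat >> h.py <<'E'
def go(*targets):
    s=env.state();M=R.from_euler('xyz',s['tcp_rot']).as_matrix();p=s['eef_pos']
    print('at',p.round(1),s['tcp_rot'].round(3))
    for t in targets: print(t,'->',(M.T@(np.array(t)-p)/300).round(3))
def fitbar(c,col,z0=0,near=None):
    for b in blobs(c,col,300,60000):
        v,u=np.nonzero(b); print(col,*fit(c,'bar',b,z0),'bbox',u.min(),u.max(),v.min(),v.max())
E
python3 - <<'E'
from h import *
c=cam('wrist'); save(c,'w1.png'); fitbar(c,'blue'); fitbar(c,'orange')
go((413.6,184,180))
E
```

```text
blue [423.8 361.9] 1038 1245 bbox 259 293 130 167
orange [421.3 231.1] 1001 1537 bbox 290 322 268 304
orange [374.4 162.3] 854 1571 bbox 259 287 339 375
at [415.4 317.4 180.7] [-3.141 -0.    -0.215]
(413.6, 184, 180) -> [0.089 0.436 0.002]
```

View pics/w1.png

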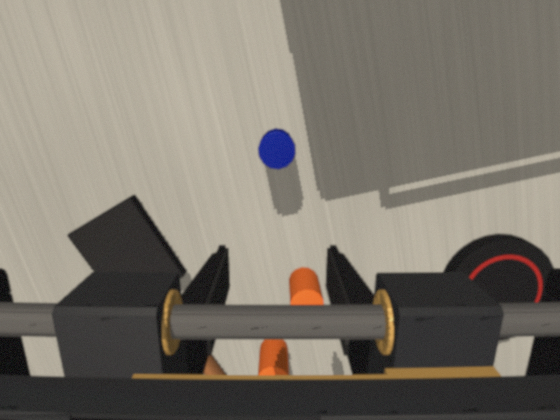

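The blue bar shows at (277,149). The wrist fit and the top fit agree within 1 mm. Next, a view of the amber bar.

Call:
{"method": "send_rows", "body": {"moves": [[[0.09,0.436,0,0,0,0],[0.09,0.436,0,0,0,0],[0.09,0.436,0,0,0,0],[0.09,0.436,0,0,0,0],[0.09,0.436,0,0,0,0]]]}}

```text
t: 2.92
eef_pos: [414.5, 182.2, 180.9]
tcp_rot: [-3.141, -0.0, -0.212]
ft_force: [0.6, 0.8, 0.6]
opening: 0.499
```

```bash
python3 - <<'E'
from h import *
c=cam('wrist'); fitbar(c,'orange'); print(env.state()['t'])
go((423,229,180),(422.5,229,36),(422.5,229,14))
E
```

```text
orange [420.7 225.6] 1137 1249 bbox 257 292 131 170
orange [300.3 193.7] 1234 1687 bbox 105 195 153 281
orange [374.9 155. ] 1273 1477 bbox 223 257 216 262
orange [426.6  89.1] 589 1544 bbox 296 326 269 303
2.9667
at [414.7 183.5 181. ] [-3.141e+00 -1.000e-03 -2.120e-01]
(423, 229, 180) -> [-0.005 -0.154  0.003]
(422.5, 229, 36) -> [-0.007 -0.153  0.483]
(422.5, 229, 14) -> [-0.007 -0.153  0.557]
```

Call:
{"method": "send_rows", "body": {"moves": [[[-0.007,-0.1,0,0,0,0],[-0.007,-0.147,0.05,0,0,0],[-0.007,-0.147,0.15,0,0,0],[-0.007,-0.147,0.25,0,0,0],[-0.007,-0.147,0.35,0,0,0],[-0.007,-0.147,0.45,0,0,0],[-0.007,-0.147,0.51,0,0,0],[-0.007,-0.147,0.543,0,0,0],[-0.007,-0.147,0.543,0,0,0],[-0.007,-0.147,0.543,0,0,0]]]}}

```text
t: 3.8
eef_pos: [421.6, 228.4, 17.9]
tcp_rot: [-3.142, 0.0, -0.209]
ft_force: [-0.4, 0.4, 0.2]
opening: 0.503
```

Call:
{"method": "send_rows", "body": {"moves": [[[0,0,0,0,0,0],[0,0,0,0,0,0],[0,0,0,0,0,0],[0,0,0,0,0,0],[0,0,0,0,0,0],[0,0,0,0,0,0]]], "grip": 1}}

```text
t: 4.3
eef_pos: [421.9, 227.8, 18.6]
tcp_rot: [-3.141, -0.001, -0.21]
ft_force: [-1.0, 1.9, 7.6]
opening: 0.312
```

```bash
python3 - <<'E'
from h import *
s=env.state();p=s['eef_pos'];go((p[0],p[1],140),(629.3,-83.5,140),(629.3,-83.5,p[2]+12))
E
```

```text
at [421.9 227.8  18.6] [-3.141e+00 -1.000e-03 -2.100e-01]
(np.float64(421.9366837542886), np.float64(227.82852535866996), 140) -> [ 0.001 -0.    -0.405]
(629.3, -83.5, 140) -> [ 0.893  0.87  -0.404]
(629.3, -83.5, np.float64(30.632168461936743)) -> [ 0.893  0.871 -0.04 ]
```

Call:
{"method": "send_rows", "body": {"moves": [[[0,0,-0.04,0,0,0],[0,0,-0.12,0,0,0],[0,0,-0.22,0,0,0],[0,0,-0.32,0,0,0],[0.05,0.05,-0.38,0,0,0],[0.12,0.12,-0.4,0,0,0],[0.2,0.2,-0.4,0,0,0],[0.28,0.28,-0.4,0,0,0],[0.36,0.36,-0.4,0,0,0],[0.44,0.44,-0.4,0,0,0],[0.5,0.5,-0.4,0,0,0],[0.54,0.54,-0.4,0,0,0]]]}}

```text
t: 5.3
eef_pos: [547.3, 33.0, 138.0]
tcp_rot: [-3.142, -0.001, -0.212]
ft_force: [-0.0, -0.4, -0.2]
opening: 0.312
```

Call:
{"method": "send_rows", "body": {"moves": [[[0.08,0.08,0,0,0,0],[0.16,0.15,0,0,0,0],[0.24,0.23,0,0,0,0],[0.31,0.29,0,0,0,0],[0.345,0.32,0,0,0,0],[0.353,0.33,0,0,0,0],[0.353,0.33,0,0,0,0],[0.353,0.33,0,0,0,0]]]}}

```text
t: 5.97
eef_pos: [628.3, -82.9, 137.7]
tcp_rot: [-3.141, 0.001, -0.21]
ft_force: [-0.8, 0.1, -1.0]
opening: 0.312
```

```bash
python3 - <<'E'
from h import *
c=cam('wrist'); save(c,'w2.png'); fitbar(c,'orange',125);go((629.3,-83.5,140),(629.3,-83.5,30.6))
E
```

```text
orange [660.4  21. ] 548 9230 bbox 288 332 0 16
orange [555.5  27.2] 1806 11734 bbox 0 41 25 113
orange [629.5 -72.9] 3515 7038 bbox 243 312 241 304
at [628.3 -82.6 137.8] [-3.141e+00  1.000e-03 -2.100e-01]
(629.3, -83.5, 140) -> [ 0.004  0.002 -0.007]
(629.3, -83.5, 30.6) -> [0.004 0.002 0.357]
```

View pics/w2.png

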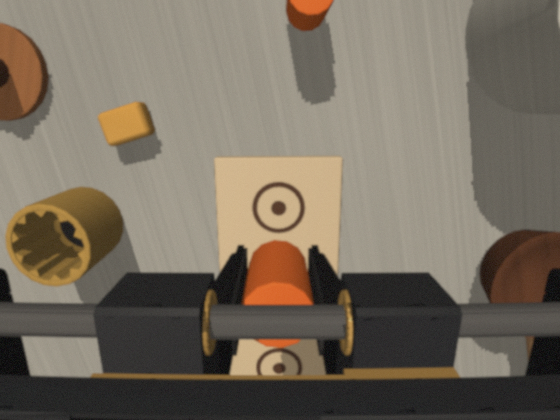

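The held amber bar shows upright at (278,280), with one shelf mark at (279,208) and another at (279,368). I'll turn those marks into positions, and work out where the held bar sits along tool y.

```bash
python3 - <<'E'
from h import *
c=cam('wrist'); print(toplane(c,[[278.5,208],[279,368]],12).round(1))
# precise dot centre
g=cv2.cvtColor(c['image'],cv2.COLOR_RGB2GRAY).astype(float)
w=np.clip(120-g[196:221,266:292],0,None); m=(w>20); 
n,l,s,ce=cv2.connectedComponentsWithStats(cv2.inRange(g[180:236,248:310].astype(np.uint8),0,125)); print(s.tolist(),[toplane(c,e+[248,180],12)[0].round(1).tolist() for e in ce])
# held bar: left/right/top edge of bar; predicted outline for candidate tool-y offsets
p=env.state()['eef_pos']
ty=np.array([-.208,-.978])
for o in (-4,-2,0,2,4):
    P=np.vstack([circ(15,p[2]-18),circ(15,p[2]+32)])+np.r_[p[:2]+o*ty,0]; q=proj(c,P); print(o,'vmin',q[:40,1].min().round(1),'u',q[:,0].min().round(1),q[:,0].max().round(1))
E
```

```text
[[ 628.3  -82.4   12. ]
 [ 597.6 -230.    12. ]]
[[0, 0, 62, 56, 2681], [5, 3, 52, 50, 636], [24, 22, 14, 13, 155]] [[628.4, -82.2, 12.0], [628.5, -81.5, 12.0], [628.2, -82.4, 12.0]]
-4 vmin 226.0 u 241.0 318.1
-2 vmin 229.8 u 241.1 317.9
0 vmin 233.5 u 241.3 317.8
2 vmin 237.2 u 241.4 317.6
4 vmin 240.9 u 241.5 317.4
```

Call:
{"method": "send_rows", "body": {"moves": [[[0.002,-0.007,0.06,0,0,0],[0.002,-0.007,0.14,0,0,0],[0.002,-0.007,0.22,0,0,0],[0.002,-0.007,0.29,0,0,0],[0.002,-0.007,0.33,0,0,0],[0.002,-0.007,0.35,0,0,0],[0.002,-0.007,0.355,0,0,0],[0.002,-0.007,0.355,0,0,0]]]}}

```text
t: 6.73
eef_pos: [630.3, -81.3, 31.8]
tcp_rot: [-3.142, -0.001, -0.21]
ft_force: [-0.5, 0.4, -0.2]
opening: 0.312
```

Call:
{"method": "send_rows", "body": {"moves": [[[0,0,0,0,0,0],[0,0,0,0,0,0],[0,0,0,0,0,0],[0,0,0,0,0,0],[0,0,-0.05,0,0,0],[0,0,-0.15,0,0,0],[0,0,-0.25,0,0,0],[0,0.05,-0.35,0,0,0],[0,0.15,-0.4,0,0,0],[0,0.17,-0.4,0,0,0],[0,0.17,-0.4,0,0,0],[0,0.17,-0.4,0,0,0]]], "grip": 0}}

```text
t: 7.73
eef_pos: [619.0, -131.4, 150.7]
tcp_rot: [-3.141, 0.001, -0.211]
ft_force: [-0.3, -0.6, -0.8]
opening: 0.501
```

```bash
cat >> h.py <<'E'
def overlay(c,f,L):
    im=c['image'][:,:,::-1].copy()
    for P,col in L: cv2.polylines(im,[proj(c,P).round().astype(np.int32)],True,col,1)
    cv2.imwrite('pics/'+f,im)
E
python3 - <<'E'
from h import *
c=cam('wrist'); save(c,'w3.png'); fitbar(c,'orange',12)
g=cv2.cvtColor(c['image'],cv2.COLOR_RGB2HSV)
m=((g[...,1]<170)&(g[...,2]<140)&(g[...,0]<20)).astype(np.uint8)
n,l,s,ce=cv2.connectedComponentsWithStats(m)
for i in range(1,n):
    if s[i,4]>60: print(s[i].tolist(),toplane(c,ce[i],12)[0].round(1), toplane(c,[s[i,0]+(s[i,2]-1)/2,s[i,1]+(s[i,3]-1)/2],12)[0].round(1))
go((416,360,140))
E
```

```text
orange [480.3  40.1] 837 3652 bbox 9 41 0 47
orange [629.1 -83.9] 1575 1674 bbox 256 301 127 173
[0, 0, 53, 62, 1846] [455.8  42.8  12. ] [459.5  42.4  12. ]
[463, 0, 13, 26, 74] [788.2 -16.   12. ] [788.8 -16.7  12. ]
[108, 36, 48, 52, 564] [535.9  -2.8  12. ] [532.8   2.   12. ]
[475, 41, 17, 15, 69] [797.  -44.9  12. ] [797.  -43.8  12. ]
[501, 44, 35, 21, 164] [825.2 -52.7  12. ] [823.9 -53.2  12. ]
[474, 55, 22, 28, 121] [797.1 -60.   12. ] [796.8 -58.9  12. ]
[506, 70, 23, 24, 116] [820.9 -72.8  12. ] [821.8 -73.5  12. ]
[515, 71, 41, 28, 179] [836.2 -78.6  12. ] [836.1 -78.5  12. ]
[470, 86, 31, 17, 93] [794.5 -79.4  12. ] [795.6 -78.   12. ]
[502, 97, 20, 21, 93] [815.8 -91.3  12. ] [816.1 -92.1  12. ]
[251, 117, 52, 42, 416] [628.4 -72.2  12. ] [628.8 -77.7  12. ]
[496, 116, 20, 24, 88] [ 808.8 -108.    12. ] [ 810.2 -107.2   12. ]
[477, 120, 18, 17, 81] [ 794.4 -103.5   12. ] [ 794.  -104.4   12. ]
[49, 125, 78, 99, 2192] [479.8 -63.5  12. ] [470.6 -73.3  12. ]
[509, 124, 22, 37, 174] [ 822.3 -120.6   12. ] [ 821.1 -121.2   12. ]
[531, 129, 18, 28, 96] [ 836.3 -123.3   12. 
[... 741 characters left out ...]
] [ 738.3 -257.9   12. ] [ 738.8 -257.4   12. ]
[514, 342, 17, 26, 105] [ 817.  -325.5   12. ] [ 817.4 -326.2   12. ]
[529, 402, 21, 18, 72] [ 835.8 -402.8   12. ] [ 834.9 -400.2   12. ]
[459, 406, 27, 14, 98] [ 764.9 -387.3   12. ] [ 765.4 -384.8   12. ]
[0, 409, 36, 11, 122] [ 308.7 -293.6   12. ] [ 309.3 -293.1   12. ]
[506, 409, 20, 11, 73] [ 808.6 -398.    12. ] [ 810.2 -398.3   12. ]
[328, 413, 30, 7, 68] [ 636.1 -359.5   12. ] [ 636.2 -358.5   12. ]
[372, 412, 20, 8, 65] [ 675.7 -368.8   12. ] [ 674.6 -366.6   12. ]
[393, 412, 66, 8, 228] [ 717.4 -378.1   12. ] [ 718.3 -377.    12. ]
at [ 619.1 -130.9  150.3] [-3.141e+00  1.000e-03 -2.100e-01]
(416, 360, 140) -> [-1.004 -1.459  0.036]
```

View pics/w3.png

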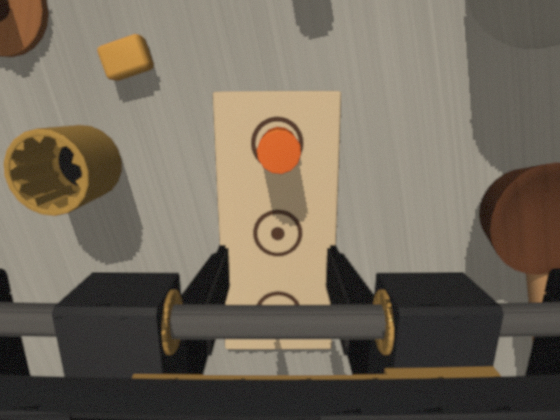

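The amber bar is on the left mark, about 1.5 mm off by the wrist view (bar top at (279,150), middle mark at (277,233)). The wrist frame predicted the bar's in-hand offset correctly, so I'll trust it from here. Next, the blue bar.

Call:
{"method": "send_rows", "body": {"moves": [[[-0.04,-0.06,0,0,0,0],[-0.11,-0.165,0,0,0,0],[-0.18,-0.27,0,0,0,0],[-0.25,-0.375,0,0,0,0],[-0.32,-0.48,0,0,0,0],[-0.39,-0.585,0,0,0,0],[-0.46,-0.69,0,0,0,0],[-0.53,-0.795,0,0,0,0],[-0.6,-0.9,0,0,0,0]]]}}

```text
t: 8.53
eef_pos: [498.1, 172.5, 150.3]
tcp_rot: [3.141, 0.002, -0.209]
ft_force: [0.2, 0.6, 0.6]
opening: 0.503
```

Call:
{"method": "send_rows", "body": {"moves": [[[-0.07,-0.105,0,0,0,0],[-0.14,-0.21,0,0,0,0],[-0.21,-0.315,0,0,0,0],[-0.28,-0.42,0,0,0,0],[-0.34,-0.52,0,0,0,0],[-0.378,-0.571,0,0,0,0],[-0.378,-0.571,0.04,0,0,0],[-0.378,-0.571,0.12,0,0,0],[-0.378,-0.571,0.2,0,0,0],[-0.378,-0.571,0.2,0,0,0],[-0.378,-0.571,0.2,0,0,0]]]}}

```text
t: 9.45
eef_pos: [423.4, 361.5, 90.1]
tcp_rot: [3.139, 0.003, -0.209]
ft_force: [0.3, -0.3, 0.7]
opening: 0.505
```

```bash
python3 - <<'E'
from h import *
go((423.8,361.9,18))
E
```

```text
at [423.4 361.5  90.1] [ 3.139e+00  3.000e-03 -2.090e-01]
(423.8, 361.9, 18) -> [ 0.002 -0.002  0.24 ]
```

Call:
{"method": "send_rows", "body": {"moves": [[[0,-0.001,0.06,0,0,0],[0,-0.001,0.14,0,0,0],[0,-0.001,0.2,0,0,0],[0,-0.001,0.24,0,0,0],[0,-0.001,0.24,0,0,0],[0,-0.001,0.24,0,0,0]]]}}

```text
t: 9.95
eef_pos: [424.8, 361.9, 19.8]
tcp_rot: [-3.141, -0.0, -0.21]
ft_force: [-0.3, 0.5, 0.2]
opening: 0.501
```

Call:
{"method": "send_rows", "body": {"moves": [[[0,0,0,0,0,0],[0,0,0,0,0,0],[0,0,0,0,0,0],[0,0,0,0,0,0],[0,0,0,0,0,0],[0,0,-0.05,0,0,0],[0,0,-0.13,0,0,0],[0,0,-0.22,0,0,0],[0,0,-0.31,0,0,0],[0,0,-0.39,0,0,0],[0,0,-0.44,0,0,0],[0,0,-0.44,0,0,0]]], "grip": 1}}

```text
t: 10.95
eef_pos: [425.5, 362.3, 154.5]
tcp_rot: [-3.138, -0.004, -0.21]
ft_force: [0.6, 1.0, -1.1]
opening: 0.309
```

```bash
python3 - <<'E'
from h import *
go((597.2,-229.3,150))
E
```

```text
at [425.5 362.3 154.5] [-3.138 -0.004 -0.21 ]
(597.2, -229.3, 150) -> [0.971 1.809 0.011]
```

Call:
{"method": "send_rows", "body": {"moves": [[[0.03,0.05,0,0,0,0],[0.08,0.15,0,0,0,0],[0.14,0.26,0,0,0,0],[0.2,0.37,0,0,0,0],[0.26,0.48,0,0,0,0],[0.32,0.59,0,0,0,0],[0.38,0.7,0,0,0,0],[0.44,0.81,0,0,0,0],[0.5,0.93,0,0,0,0]]]}}

```text
t: 11.7
eef_pos: [512.9, 55.8, 150.2]
tcp_rot: [3.142, 0.001, -0.21]
ft_force: [1.2, 0.4, -1.4]
opening: 0.309
```

Call:
{"method": "send_rows", "body": {"moves": [[[0.06,0.11,0,0,0,0],[0.12,0.22,0,0,0,0],[0.18,0.33,0,0,0,0],[0.24,0.44,0,0,0,0],[0.3,0.55,0,0,0,0],[0.36,0.66,0,0,0,0],[0.41,0.76,0,0,0,0],[0.45,0.84,0,0,0,0],[0.471,0.879,0,0,0,0],[0.471,0.879,0,0,0,0],[0.471,0.879,0,0,0,0],[0.471,0.879,0,0,0,0]]]}}

```text
t: 12.7
eef_pos: [595.8, -228.6, 150.6]
tcp_rot: [-3.141, 0.001, -0.21]
ft_force: [-0.1, -0.0, -1.0]
opening: 0.314
```

```bash
python3 - <<'E'
from h import *
go((597.2,-229.3,31))
c=cam('wrist');p=env.state()['eef_pos'];ty=np.array([-.208,-.978])
for b in blobs(c,'blue',300):
    v,u=np.nonzero(b); print(u.min(),u.max(),v.min(),v.max())
for o in (-2,0,2,4):
    q=proj(c,circ(15,p[2]-19)+np.r_[p[:2]+o*ty,0]); print(o,'vmin',q[:,1].min().round(1))
E
```

```text
at [ 595.8 -228.6  150.6] [-3.141e+00  1.000e-03 -2.100e-01]
(597.2, -229.3, 31) -> [0.005 0.002 0.399]
240 314 237 304
-2 vmin 229.2
0 vmin 233.0
2 vmin 236.7
4 vmin 240.4
```

Call:
{"method": "send_rows", "body": {"moves": [[[0.005,0,0.06,0,0,0],[0.005,-0.001,0.15,0,0,0],[0.005,-0.001,0.24,0,0,0],[0.005,-0.001,0.32,0,0,0],[0.005,-0.001,0.37,0,0,0],[0.005,-0.001,0.39,0,0,0],[0.005,-0.001,0.398,0,0,0],[0.005,-0.001,0.398,0,0,0],[0.005,-0.001,0.398,0,0,0]]]}}

```text
t: 13.5
eef_pos: [598.2, -229.2, 32.7]
tcp_rot: [3.141, -0.001, -0.209]
ft_force: [0.3, 0.8, -0.4]
opening: 0.313
```

Call:
{"method": "send_rows", "body": {"moves": [[[0,0,0,0,0,0],[0,0,0,0,0,0],[0,0,0,0,0,0],[0,0,0,0,0,0],[0,0,-0.05,0,0,0],[0,0,-0.15,0,0,0],[0,0,-0.25,0,0,0],[-0.06,0.08,-0.35,0,0,0],[-0.17,0.15,-0.4,0,0,0],[-0.28,0.15,-0.4,0,0,0],[-0.37,0.15,-0.4,0,0,0],[-0.37,0.15,-0.4,0,0,0]]], "grip": 0}}

```text
t: 14.5
eef_pos: [475.8, -249.8, 152.4]
tcp_rot: [-3.141, 0.002, -0.212]
ft_force: [-0.1, -1.2, 0.2]
opening: 0.5
```

Call:
{"method": "send_rows", "body": {"moves": [[[0,0,0,0,0,0],[0,0,0,0,0,0],[0,0,0,0,0,0]]]}}

```text
t: 14.75
eef_pos: [480.8, -251.0, 151.8]
tcp_rot: [3.141, -0.001, -0.21]
ft_force: [-0.9, -0.2, -0.1]
opening: 0.501
```

```bash
python3 - <<'E'
from h import *
go((597.2,-229.3,31))
c=cam('wrist');save(c,'w4.png');fitbar(c,'blue',12);fitbar(c,'green')
E
```

```text
at [ 480.8 -251.   151.8] [ 3.141e+00 -1.000e-03 -2.100e-01]
(597.2, -229.3, 31) -> [ 0.364 -0.152  0.403]
blue [ 597.5 -229.4] 2009 2419 bbox 399 458 133 176
green [ 457.3 -222. ] 1417 1670 bbox 220 259 158 203
```

View pics/w4.png

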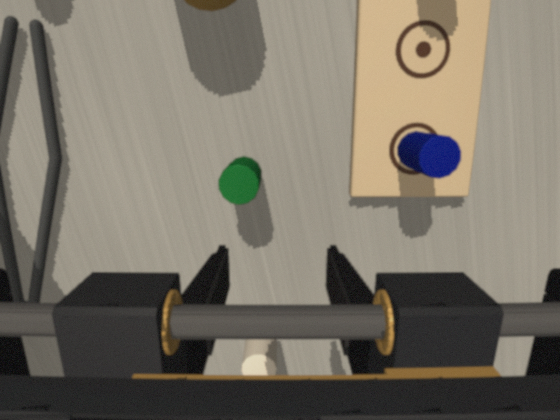

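The blue bar fits at (597.5,-229.4), so it's on its mark. Next, the green bar at (457.3,-222).

Call:
{"method": "send_rows", "body": {"moves": [[[-0.06,-0.05,0,0,0,0],[-0.097,-0.078,0,0,0,0],[-0.097,-0.078,0.03,0,0,0],[-0.097,-0.078,0.11,0,0,0],[-0.097,-0.078,0.2,0,0,0],[-0.097,-0.078,0.29,0,0,0],[-0.097,-0.078,0.37,0,0,0],[-0.097,-0.078,0.42,0,0,0],[-0.097,-0.078,0.443,0,0,0],[-0.097,-0.078,0.443,0,0,0],[-0.097,-0.078,0.443,0,0,0]]]}}

```text
t: 15.72
eef_pos: [456.7, -222.0, 18.7]
tcp_rot: [-3.141, 0.0, -0.21]
ft_force: [0.6, -0.1, -0.3]
opening: 0.5
```

Call:
{"method": "send_rows", "body": {"moves": [[[0,0,0,0,0,0],[0,0,0,0,0,0],[0,0,0,0,0,0],[0,0,0,0,0,0],[0,0,0,0,0,0],[0,0,-0.05,0,0,0],[0,0,-0.13,0,0,0],[0,0,-0.22,0,0,0],[0,0,-0.31,0,0,0],[0,0,-0.39,0,0,0],[0,0,-0.44,0,0,0],[0,0,-0.44,0,0,0]]], "grip": 1}}

```text
t: 16.72
eef_pos: [457.2, -222.3, 153.9]
tcp_rot: [3.14, -0.005, -0.21]
ft_force: [-0.3, -0.1, -0.4]
opening: 0.313
```

```bash
python3 - <<'E'
from h import *
go((612.7,-155.8,150))
E
```

```text
at [ 457.2 -222.3  153.9] [ 3.14  -0.005 -0.21 ]
(612.7, -155.8, 150) -> [ 0.461 -0.325  0.015]
```

Call:
{"method": "send_rows", "body": {"moves": [[[0.05,-0.03,0,0,0,0],[0.13,-0.09,0,0,0,0],[0.21,-0.15,0,0,0,0],[0.29,-0.21,0,0,0,0],[0.37,-0.26,0,0,0,0],[0.43,-0.3,0,0,0,0],[0.461,-0.325,0,0,0,0],[0.461,-0.325,0,0,0,0],[0.461,-0.325,0,0,0,0],[0.461,-0.325,0,0,0,0],[0.461,-0.325,0,0,0,0]]]}}

```text
t: 17.63
eef_pos: [610.9, -155.9, 150.9]
tcp_rot: [-3.142, 0.001, -0.211]
ft_force: [1.0, 0.1, -0.3]
opening: 0.313
```

```bash
python3 - <<'E'
from h import *
go((612.7,-155.8,31.5))
c=cam('wrist');p=env.state()['eef_pos'];ty=np.array([-.208,-.978])
for b in blobs(c,'green',300):
    v,u=np.nonzero(b); print(u.min(),u.max(),v.min(),v.max())
for o in (-2,0,2,4):
    q=proj(c,circ(15,p[2]-19)+np.r_[p[:2]+o*ty,0]); print(o,'vmin',q[:,1].min().round(1))
fitbar(c,'orange',12)
E
```

```text
at [ 610.9 -155.9  150.9] [-3.142e+00  1.000e-03 -2.110e-01]
(612.7, -155.8, 31.5) -> [ 0.006 -0.001  0.398]
240 314 235 304
-2 vmin 229.5
0 vmin 233.2
2 vmin 236.9
4 vmin 240.6
orange [629.3 -83.9] 1668 1706 bbox 261 305 89 135
```

Call:
{"method": "send_rows", "body": {"moves": [[[0.004,0,0.06,0,0,0],[0.005,0,0.15,0,0,0],[0.005,0,0.24,0,0,0],[0.005,0,0.32,0,0,0],[0.005,0,0.37,0,0,0],[0.005,0,0.39,0,0,0],[0.005,0,0.398,0,0,0],[0.005,0,0.398,0,0,0],[0.005,0,0.398,0,0,0]]]}}

```text
t: 18.43
eef_pos: [613.5, -156.1, 32.4]
tcp_rot: [3.142, -0.001, -0.211]
ft_force: [0.8, 0.1, -1.4]
opening: 0.313
```

Call:
{"method": "send_rows", "body": {"moves": [[[0,0,0,0,0,0],[0,0,0,0,0,0],[0,0,0,0,0,0],[0,0,0,0,0,0],[0,0,-0.05,0,0,0],[0,0,-0.15,0,0,0],[0,0,-0.25,0,0,0],[-0.06,0,-0.35,0,0,0],[-0.17,0,-0.4,0,0,0],[-0.28,0,-0.4,0,0,0],[-0.34,0,-0.4,0,0,0],[-0.34,0,-0.4,0,0,0]]], "grip": 0}}

```text
t: 19.43
eef_pos: [510.6, -133.4, 152.2]
tcp_rot: [-3.141, 0.001, -0.21]
ft_force: [1.6, -0.2, -0.3]
opening: 0.501
```

Call:
{"method": "send_rows", "body": {"moves": [[[-0.1,0,0,0,0,0],[-0.15,-0.02,0,0,0,0],[-0.15,-0.02,0,0,0,0],[-0.15,-0.02,0,0,0,0],[-0.15,-0.02,0,0,0,0]]], "grip": -1}}

```text
t: 19.85
eef_pos: [472.2, -119.6, 151.7]
tcp_rot: [3.141, -0.001, -0.21]
ft_force: [0.7, 0.2, 0.4]
opening: 0.795
```

```bash
python3 - <<'E'
from h import *
go((467,-65,25))
c=cam('wrist');save(c,'w5.png');fitbar(c,'green',12)
for d in env.outline_of('wrist','mould')[:2]:
    v,u=np.nonzero(d['region']);print(d['confidence'],*fit(c,'mould',d['region']),u.min(),u.max(),v.min(),v.max())
E
```

```text
at [ 472.2 -119.6  151.7] [ 3.141e+00 -1.000e-03 -2.100e-01]
(467, -65, 25) -> [-0.055 -0.174  0.422]
green [ 613.1 -155.4] 2129 2497 bbox 436 498 195 246
0.79 [467.5 -63.5] 6696 6720 209 300 96 188
```

View pics/w5.png

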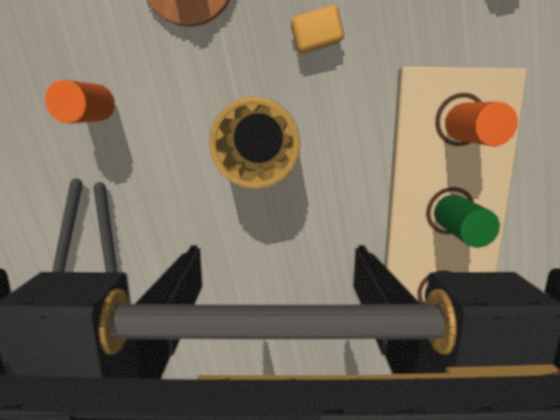

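The green bar fits at (613.1,-155.4), which is good. The mould is at about (255,142) px, which is (467.4,-63.8) mm. Next, grasp the mould.

Call:
{"method": "send_rows", "body": {"moves": [[[-0.04,-0.1,0,0,0,0],[-0.054,-0.179,0,0,0,0],[-0.054,-0.179,0.03,0,0,0],[-0.054,-0.179,0.1,0,0,0],[-0.054,-0.179,0.18,0,0,0],[-0.054,-0.179,0.26,0,0,0],[-0.054,-0.179,0.34,0,0,0],[-0.054,-0.179,0.4,0,0,0],[-0.054,-0.179,0.422,0,0,0],[-0.054,-0.179,0.422,0,0,0],[-0.054,-0.179,0.422,0,0,0]]]}}

```text
t: 20.87
eef_pos: [466.6, -63.4, 25.0]
tcp_rot: [-3.141, 0.0, -0.21]
ft_force: [0.5, 0.7, 0.1]
opening: 1.0
```

Call:
{"method": "send_rows", "body": {"moves": [[[0,0,0,0,0,0],[0,0,0,0,0,0],[0,0,0,0,0,0],[0,0,0,0,0,0],[0,0,0,0,0,0],[0,0,0,0,0,0],[0,0,-0.03,0,0,0],[0,0,-0.08,0,0,0],[0,0,-0.14,0,0,0],[0,0,-0.2,0,0,0],[0,0,-0.24,0,0,0],[0,0,-0.25,0,0,0]]], "grip": 1}}

```text
t: 21.87
eef_pos: [466.4, -63.2, 101.8]
tcp_rot: [3.142, -0.002, -0.21]
ft_force: [-0.1, -0.3, -4.2]
opening: 0.658
```

```bash
python3 - <<'E'
from h import *
go((608.5,177,100),(608.5-.208*60,177-.978*60,150))
E
```

```text
at [466.4 -63.2 101.8] [ 3.142e+00 -2.000e-03 -2.100e-01]
(608.5, 177, 100) -> [ 0.296 -0.882  0.007]
(596.02, 118.32, 150) -> [ 0.297 -0.682 -0.16 ]
```

Call:
{"method": "send_rows", "body": {"moves": [[[0.01,-0.03,-0.05,0,0,0],[0.04,-0.1,-0.1,0,0,0],[0.08,-0.19,-0.14,0,0,0],[0.12,-0.28,-0.16,0,0,0],[0.16,-0.37,-0.16,0,0,0],[0.2,-0.46,-0.16,0,0,0],[0.24,-0.55,-0.16,0,0,0],[0.27,-0.62,-0.16,0,0,0],[0.29,-0.67,-0.16,0,0,0],[0.297,-0.682,-0.16,0,0,0],[0.297,-0.682,-0.16,0,0,0],[0.297,-0.682,-0.16,0,0,0]]]}}

```text
t: 22.87
eef_pos: [595.2, 117.9, 147.2]
tcp_rot: [3.141, 0.002, -0.21]
ft_force: [0.7, 0.2, -5.1]
opening: 0.659
```

```bash
python3 - <<'E'
from h import *
go((608.5,177,150))
c=cam('wrist');save(c,'w6.png')
m=cv2.inRange(cv2.cvtColor(c['image'],cv2.COLOR_RGB2HSV),(170,150,80),(180,255,255))|cv2.inRange(cv2.cvtColor(c['image'],cv2.COLOR_RGB2HSV),(0,150,80),(3,255,255))
v,u=np.nonzero(m);P=toplane(c,np.c_[u,v],20)[:,:2]
k=np.hypot(*(P-[608.5,177]).T)<60;P=P[k]
r=least_squares(lambda q:np.hypot(P[:,0]-q[0],P[:,1]-q[1])-q[2],[608,177,40],loss='soft_l1');print(len(P),r.x.round(1),r.cost)
for d in env.outline_of('wrist','stand')[:1]: print(d['confidence'],*fit(c,'stand',d['region']))
E
```

```text
at [595.2 117.9 147.2] [ 3.141e+00  2.000e-03 -2.100e-01]
(608.5, 177, 150) -> [ 0.002 -0.202 -0.009]
2111 [607.4 178.7  38.1] 1420.4737875647857
0.84 [607.2 178.7] 16645 16768
```

View pics/w6.png

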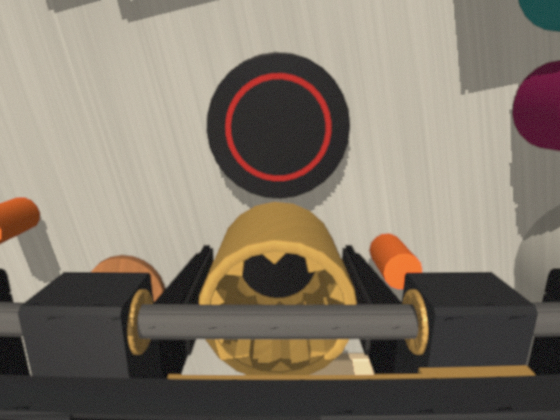

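The stand's red ring is centred at (278,127) px; two methods give (607.3,178.7). I'll check the in-hand offset of the mould, then move over the stand.

```bash
python3 - <<'E'
from h import *
c=cam('wrist');p=env.state()['eef_pos'];ty=np.array([-.208,-.978])
g=c['image'].astype(int); col=g[150:260,270:290].mean(1); d=col[:,0]-col[:,2]; print('edge v',150+np.argmax(d>40))
for o in (-2,0,2,4):
    q=proj(c,circ(31,p[2]-25)+np.r_[p[:2]+o*ty,0]); print(o,'vmin',q[:,1].min().round(1))
go((607.6,178.5,120))
E
```

```text
edge v 174
-2 vmin 196.3
0 vmin 200.1
2 vmin 203.8
4 vmin 207.6
at [595.5 117.4 147.9] [ 3.141e+00  1.000e-03 -2.110e-01]
(607.6, 178.5, 120) -> [-0.003 -0.208  0.093]
```

Call:
{"method": "send_rows", "body": {"moves": [[[-0.002,-0.05,0,0,0,0],[-0.003,-0.13,0,0,0,0],[-0.003,-0.19,0,0,0,0],[-0.003,-0.208,0.04,0,0,0],[-0.003,-0.208,0.1,0,0,0],[-0.003,-0.208,0.17,0,0,0],[-0.003,-0.208,0.24,0,0,0],[-0.003,-0.208,0.28,0,0,0],[-0.003,-0.208,0.29,0,0,0],[-0.003,-0.208,0.29,0,0,0],[-0.003,-0.208,0.29,0,0,0]]]}}

```text
t: 23.93
eef_pos: [608.6, 179.4, 61.7]
tcp_rot: [-3.141, -0.001, -0.21]
ft_force: [0.0, 0.4, -4.9]
opening: 0.656
```

```bash
python3 - <<'E'
from h import *
go((607.6,178.5,45.5))
E
```

```text
at [608.6 179.4  61.7] [-3.141e+00 -1.000e-03 -2.100e-01]
(607.6, 178.5, 45.5) -> [-0.003  0.004  0.054]
```

Call:
{"method": "send_rows", "body": {"moves": [[[-0.002,0.002,0.025,0,0,0],[-0.002,0.002,0.045,0,0,0],[-0.002,0.002,0.053,0,0,0],[-0.002,0.002,0.054,0,0,0],[-0.002,0.002,0.054,0,0,0]]]}}

```text
t: 24.35
eef_pos: [607.3, 179.0, 45.3]
tcp_rot: [3.142, 0.0, -0.21]
ft_force: [-3.2, -1.4, 1.6]
opening: 0.658
```

Call:
{"method": "send_rows", "body": {"moves": [[[0,0,0,0,0,0],[0,0,0,0,0,0],[0,0,0,0,0,0],[0,0,0,0,0,0],[0,0,0,0,0,0],[0,0,-0.05,0,0,0],[0,0,-0.12,0,0,0],[0,0,-0.22,0,0,0],[0,0,-0.32,0,0,0],[0,0.1,-0.4,0,0,0],[0,0.22,-0.43,0,0,0],[0,0.22,-0.43,0,0,0]]], "grip": -1}}

```text
t: 25.35
eef_pos: [593.7, 110.8, 176.5]
tcp_rot: [-3.141, -0.004, -0.212]
ft_force: [0.2, -0.4, -0.0]
opening: 1.0
```

Call:
{"method": "send_rows", "body": {"moves": [[[0,0,0,0,0,0],[0,0,0,0,0,0],[0,0,0,0,0,0]]]}}

```text
t: 25.6
eef_pos: [593.7, 115.2, 173.2]
tcp_rot: [-3.142, 0.001, -0.21]
ft_force: [-0.8, -0.1, -0.0]
opening: 0.997
```

```bash
python3 - <<'E'
from h import *
c=cam('wrist');save(c,'w7.png')
for d in env.outline_of('wrist','mould')[:1]: print(d['confidence'],*fit(c,'mould',d['region'],20))
h=cv2.cvtColor(c['image'],cv2.COLOR_RGB2HSV)
m=cv2.inRange(h,(170,150,80),(180,255,255))|cv2.inRange(h,(0,150,80),(3,255,255))
v,u=np.nonzero(m);P=toplane(c,np.c_[u,v],20)[:,:2]
P=P[np.abs(np.hypot(*(P-[608,178]).T)-40)<6]
r=least_squares(lambda q:np.hypot(P[:,0]-q[0],P[:,1]-q[1])-q[2],[608,177,40],loss='soft_l1');print(len(P),r.x.round(1),r.cost)
go((442.5-.208*45,63.5-.978*45,150))
E
```

```text
0.81 [606.5 179. ] 6736 6865
700 [606.6 177.8  39.7] 268.2246761608541
at [593.6 115.3 173. ] [ 3.141e+00  1.000e-03 -2.090e-01]
(433.14, 19.490000000000002, 150) -> [-0.457  0.423  0.077]
```

View pics/w7.png

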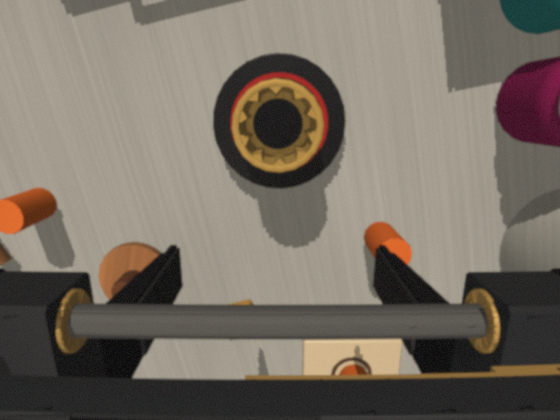

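The mould sits within about 1 mm of the stand centre: mould (606.5,179.0), ring (606.6,177.8). Next, the lid.

Call:
{"method": "send_rows", "body": {"moves": [[[-0.06,0.06,0,0,0,0],[-0.14,0.13,0.02,0,0,0],[-0.22,0.21,0.04,0,0,0],[-0.3,0.28,0.06,0,0,0],[-0.38,0.35,0.077,0,0,0],[-0.44,0.41,0.077,0,0,0],[-0.457,0.423,0.077,0,0,0],[-0.457,0.423,0.077,0,0,0],[-0.457,0.423,0.077,0,0,0],[-0.457,0.423,0.077,0,0,0]]], "grip": 0}}

```text
t: 26.53
eef_pos: [434.4, 19.5, 150.7]
tcp_rot: [-3.141, -0.001, -0.21]
ft_force: [-0.3, 0.1, 0.6]
opening: 0.503
```

```bash
python3 - <<'E'
from h import *
c=cam('wrist');save(c,'w8.png')
for d in env.outline_of('wrist','lid')[:2]: print(d['confidence'],*fit(c,'lid',d['region']))
go((442.5,63.5,22))
E
```

```text
0.78 [442.1  65.1] 6310 6325
0.66 [641.5 -97.8] 1480 4908
at [434.1  19.5 150.5] [-3.141 -0.    -0.209]
(442.5, 63.5, 22) -> [-0.003 -0.149  0.428]
```

View pics/w8.png

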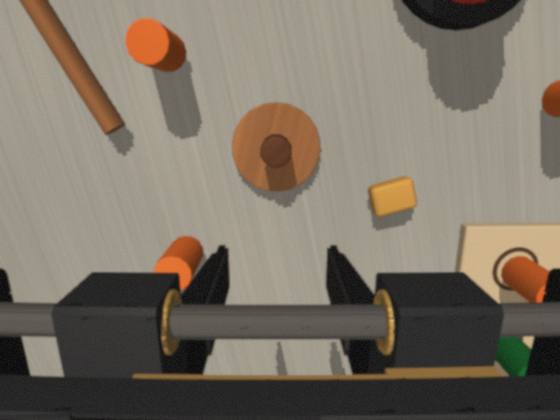

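The lid's disc is centred at (276,147) px with the knob at (276,151), giving (442.1,65) mm. I'll grip the knob.

Call:
{"method": "send_rows", "body": {"moves": [[[-0.003,-0.08,0,0,0,0],[-0.005,-0.154,0,0,0,0],[-0.005,-0.154,0.04,0,0,0],[-0.005,-0.154,0.12,0,0,0],[-0.005,-0.154,0.2,0,0,0],[-0.005,-0.154,0.28,0,0,0],[-0.005,-0.154,0.36,0,0,0],[-0.005,-0.154,0.41,0,0,0],[-0.005,-0.154,0.428,0,0,0],[-0.005,-0.154,0.428,0,0,0],[-0.005,-0.154,0.428,0,0,0]]]}}

```text
t: 27.55
eef_pos: [441.6, 64.7, 22.4]
tcp_rot: [-3.142, 0.0, -0.21]
ft_force: [1.0, 0.4, 0.3]
opening: 0.498
```

Call:
{"method": "send_rows", "body": {"moves": [[[0,0,0,0,0,0],[0,0,0,0,0,0],[0,0,0,0,0,0],[0,0,0,0,0,0],[0,0,0,0,0,0],[0,0,0,0,0,0],[0,0,-0.05,0,0,0],[0,0,-0.13,0,0,0],[0,0,-0.22,0,0,0],[0,0,-0.31,0,0,0],[0,0,-0.39,0,0,0],[0,0,-0.45,0,0,0]]], "grip": 1}}

```text
t: 28.55
eef_pos: [441.4, 64.5, 159.3]
tcp_rot: [-3.141, -0.002, -0.21]
ft_force: [0.2, 1.1, -0.3]
opening: 0.242
```

```bash
python3 - <<'E'
from h import *
go((606.5,179,155))
E
```

```text
at [441.4  64.5 159.3] [-3.141e+00 -2.000e-03 -2.100e-01]
(606.5, 179, 155) -> [ 0.459 -0.488  0.015]
```

Call:
{"method": "send_rows", "body": {"moves": [[[0.04,-0.04,0,0,0,0],[0.11,-0.12,0,0,0,0],[0.18,-0.2,0,0,0,0],[0.25,-0.28,0,0,0,0],[0.32,-0.35,0,0,0,0],[0.39,-0.42,0,0,0,0],[0.44,-0.47,0,0,0,0],[0.459,-0.488,0,0,0,0],[0.459,-0.488,0,0,0,0],[0.459,-0.488,0,0,0,0],[0.459,-0.488,0,0,0,0],[0.459,-0.488,0,0,0,0]]]}}

```text
t: 29.55
eef_pos: [605.7, 178.3, 157.5]
tcp_rot: [3.142, 0.0, -0.211]
ft_force: [0.3, -0.4, -1.2]
opening: 0.242
```

```bash
python3 - <<'E'
from h import *
go((606.5,179,103))
c=cam('wrist');p=env.state()['eef_pos'];ty=np.array([-.208,-.978])
for d in env.outline_of('wrist','lid')[:1]:
    v,u=np.nonzero(d['region']); print(d['confidence'],u.min(),u.max(),v.min(),v.max())
for o in (-2,0,2,4):
    q=proj(c,np.vstack([circ(36,p[2]-22.4),circ(36,p[2]-12.4)])+np.r_[p[:2]+o*ty,0]); print(o,'vmin',q[:,1].min().round(1),'u',q[:,0].min(),q[:,0].max())
save(c,'w9.png')
E
```

```text
at [605.7 178.3 157.5] [ 3.142  0.    -0.211]
(606.5, 179, 103) -> [ 0.002 -0.003  0.182]
0.71 207 348 192 303
-2 vmin 187.5 u 207.8819694019819 350.7407553056494
0 vmin 191.4 u 208.08877929883778 350.5280835154216
2 vmin 195.2 u 208.29505062834514 350.31595218697896
4 vmin 199.1 u 208.5007769316494 350.1043680880794
```

View pics/w9.png

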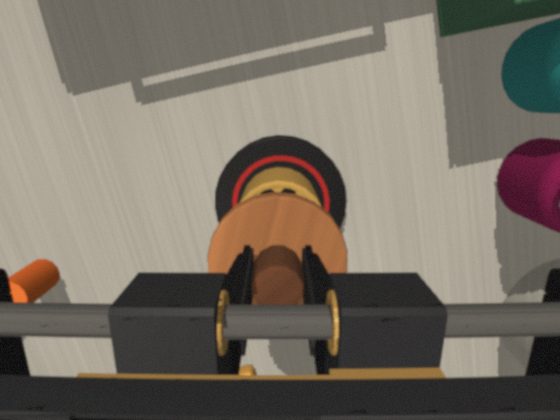

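The held lid is level with no offset (front rim at v=192, predicted 191.4). I'll lower it.

Call:
{"method": "send_rows", "body": {"moves": [[[0.002,-0.002,0.04,0,0,0],[0.002,-0.002,0.09,0,0,0],[0.002,-0.002,0.13,0,0,0],[0.002,-0.002,0.16,0,0,0],[0.002,-0.002,0.175,0,0,0],[0.002,-0.002,0.18,0,0,0],[0.002,-0.002,0.18,0,0,0],[0.002,-0.002,0.18,0,0,0]]]}}

```text
t: 30.32
eef_pos: [607.3, 179.4, 103.2]
tcp_rot: [-3.141, -0.0, -0.21]
ft_force: [0.3, -0.5, -0.5]
opening: 0.247
```

```bash
python3 - <<'E'
from h import *
go((606.5,179,102.6)); print(env.state()['ft_force'])
E
```

```text
at [607.3 179.4 103.2] [-3.141 -0.    -0.21 ]
(606.5, 179, 102.6) -> [-0.002  0.002  0.002]
[ 0.25805484 -0.46037609 -0.49777094]
```

Under 1 mm above contact; I'll lower that last bit, release, lift and view.

Call:
{"method": "send_rows", "body": {"moves": [[[-0.002,0.001,0.002,0,0,0],[-0.002,0.001,0.002,0,0,0],[-0.002,0.001,0.002,0,0,0]]]}}

```text
t: 30.57
eef_pos: [606.6, 179.3, 102.7]
tcp_rot: [-3.141, -0.0, -0.21]
ft_force: [-0.5, 0.2, -1.1]
opening: 0.243
```

Call:
{"method": "send_rows", "body": {"moves": [[[0,0,0,0,0,0],[0,0,0,0,0,0],[0,0,0,0,0,0],[0,0,0,0,0,0],[0,0,-0.05,0,0,0],[0,0,-0.12,0,0,0],[0,0,-0.2,0,0,0],[0,0.05,-0.28,0,0,0],[0,0.14,-0.33,0,0,0],[0,0.22,-0.33,0,0,0],[0,0.22,-0.33,0,0,0],[0,0.22,-0.33,0,0,0]]], "grip": 0}}

```text
t: 31.57
eef_pos: [592.8, 113.9, 202.0]
tcp_rot: [-3.141, -0.0, -0.212]
ft_force: [-0.6, 0.8, -0.4]
opening: 0.5
```

```bash
python3 - <<'E'
from h import *
c=cam('wrist')
for d in env.outline_of('wrist','lid')[:1]: print(d['confidence'],*fit(c,'lid',d['region'],80))
for d in env.outline_of('wrist','stand')[:1]: print(d['confidence'],*fit(c,'stand',d['region']))
save(c,'w10.png')
c=cam('scene');save(c,'s10.png',k=1.4)
for d in env.outline_of('scene','lid')[:1]: print(d['confidence'],*fit(c,'lid',d['region'],80))
for d in env.outline_of('scene','mould')[:1]: print(d['confidence'],*fit(c,'mould',d['region'],20))
go((500,-100,300))
E
```

```text
0.73 [606.  180.1] 8091 8096
0.72 [611.2 182.1] 3788 12130
0.66 [606.  177.8] 1042 1103
0.61 [632.2 185.4] 476 1351
at [592.8 115.5 201.2] [ 3.142e+00  1.000e-03 -2.090e-01]
(500, -100, 300) -> [-0.154  0.767 -0.329]
```

View pics/s10.png

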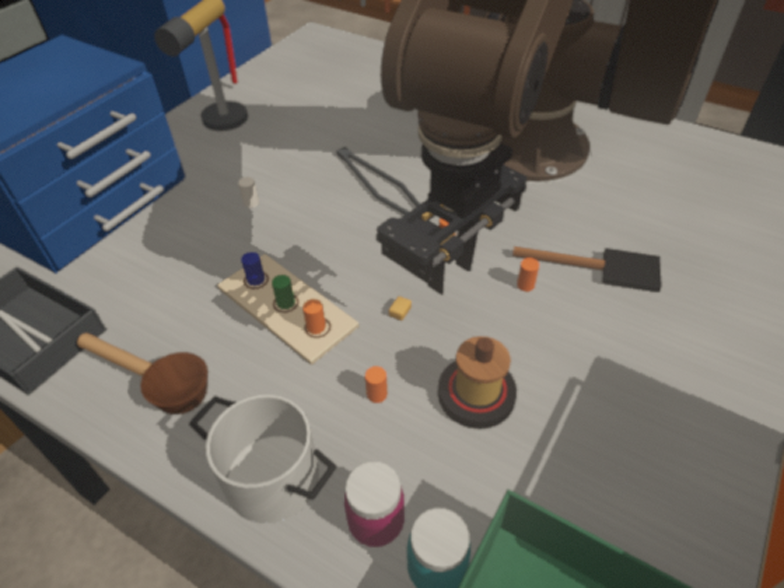

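Everything stands in place in the scene picture: the bars at (253,268), (283,292) and (315,317), and the mould with its lid at (480,370). I'll raise the arm, check from the top camera, then hand in.

Call:
{"method": "send_rows", "body": {"moves": [[[0,0,-0.1,0,0,0],[-0.1,0,-0.2,0,0,0],[-0.2,0,-0.3,0,0,0],[-0.3,0,-0.33,0,0,0],[-0.4,0,-0.33,0,0,0],[-0.4,0,-0.33,0,0,0],[-0.4,0,-0.33,0,0,0],[-0.4,0,-0.33,0,0,0]]]}}

```text
t: 32.53
eef_pos: [476.0, 140.0, 300.7]
tcp_rot: [-3.141, -0.001, -0.209]
ft_force: [0.6, -0.6, -0.2]
opening: 0.501
```

```bash
python3 - <<'E'
from h import *
c=cam('top')
for k in HUE:
    for b in blobs(c,k,40,900):
        x,ar,e=fit(c,'bar',b,12)
        if 570<x[0]<650 and -260<x[1]<-50: print(k,x,ar,e)
for t,z in (('lid',80),('stand',0),('white_bar',0)):
    for d in env.outline_of('top',t)[:1]: print(t,d['confidence'],*fit(c,t if t!='white_bar' else 'bar',d['region'],z))
env.job_done(); print(env.state()['t'])
E
```

```text
orange [630.2 -85.1] 123 140
blue [ 597.6 -231.5] 124 149
green [ 613.  -155.6] 124 143
white_bar 0.52 [ 437.8 -377.1] 152 160
the job is handed in; nothing more can be done
the job is handed in; nothing more can be done
```

The job is done and handed in at about 32.6 s of the 120 s allowed. The amber, blue and green bars stand on the left, right and middle marks. The mould stands mouth up on the stand with its cover on, knob up. I used the leftmost amber bar, did the moves in the order asked, and released everything with the arm clear.

**Last checks**

| Item | Offset by wrist camera | Offset by top camera |
|---|---|---|
| Amber bar to left mark | about 1.5–2 mm | about 1.8 mm |
| Blue bar to right mark | under 1 mm | about 2.3 mm |
| Green bar to middle mark | under 1 mm | about 1.2 mm |
| Mould to stand centre | about 1 mm | no reading |
| Lid to mould | about 1 mm | no reading |

- **Where they disagreed:** only the blue bar, by about 2 mm, which is about the calibration error.
- **What failed:** in the final top view the network found neither the lid nor the stand. After the lid was on, the wrist outline of the stand and the scene outline of the mould were too partly covered to use. The final scene picture does show the mould and lid standing upright together on the stand.
- **White bar:** the top camera puts it at (438, -377), matching its first sighting to about 1 mm.

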